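Run a wet-painted part down the drift rail and catch it at the drying lamp

ROBOT

A 6-joint arm with a two-finger parallel gripper is mounted at the origin on the work surface. World frame = base frame: x ahead of the robot, y to its left, z up, the work surface at z = 0. Lengths are in m, angles in degrees, forces in N, time in s.
With the tool pointing down it reaches from about 0.4 to 0.825 m from the base axis. Payload 7 kg.
Tool frame: the origin (TCP) lies midway between the tips of the shut fingers; the grasp point (between the pads) lies 19 mm behind it; z points along the fingers, y is the line along which they close (so a half turn about z gives the same grasp; the last joint's range is limited). The gripper opens to 88 mm and grips with 3 to 60 N. Pads are 19 mm wide; open, the fingers measure 130 mm over their backs; the gripper's body (78 mm by 193 mm) begins 47 mm behind the grasp point.
Start: joints at [-46.576, 20.546, 0.682, 0, -70.136, -16.507], TCP at [0.306, -0.602, 0.227] pointing down, gripper open.
Joint ranges: [-176.03, 176.03], [-82.01, 121.73], [-58.28, 71.71], [-173.87, 95.51], [-174.79, -0.11], [-173.66, 173.66]. Speed limits (degrees/s): [136.94, 136.94, 172.46, 180, 180, 180].

INTERFACE

Orientations are given as a 3x3 rotation matrix whose columns are the frame's x, y, z axes.
In Python, from rig import robot gives the robot as it stands. Calls block until the motion is done:
- robot.goto(position, orientation): joint-space move of the TCP to a pose.
- robot.servo_line(position, ori=None, speed=0.15): straight line of the TCP; ori=None keeps the orientation; speed is the mean speed in m/s.
- robot.movej(angles): joint-space move.
- robot.move_gripper(opening): opening from 0.0 (shut) to 1.0 (fully open); the grip force is fixed at half the most; returns when the fingers have stopped.
- robot.dwell(seconds).
- robot.ik(position, orientation): joint angles nearest the present ones, or None.
- robot.grab_frame(name): name is "side" or "top" or "wrist"; returns (picture, depth): 420x560x3 uint8, red, green, blue; 420x560 float32, m along the optical axis (not along the pixel's ray), 0 where there is no reading.
- robot.camera_info(name): a dict with "vfov" (degrees; the focal length in pixels is half the picture's height over the tangent of half this angle, whatever the lens; pixels are square), "cx", "cy" (the principal point, pixels), "k1" (the pictures are not rectified: a ray, as slopes to the right and down, at radius r is drawn at 1 + k1 r^2 times it, then the intrinsics apply), "view" (4x4, takes a point from world to camera coordinates); the wrist camera has in their place "T_tool_cam" (4x4, takes a point from camera to tool coordinates, whose origin is the TCP and whose axes are the flange's). Camera axes: x right, y down, z forward; pixel columns grow to the right and rows downward; lengths in m; the calibration is good to about 2 mm. A picture is of the moment at which its call begins: read the wrist's pose just before it. camera_info takes no time and is no camera call.
A pose or a line that the arm cannot do raises robot.Unreachable and nothing moves.
- robot.job_done(): hands the job in; it is judged then, once.
Readings, each from a call of its own:
- robot.read_t(): time.
- robot.read_qpos(): joint angles.
- robot.read_qvel(): joint speeds.
- robot.read_effort(): joint torques, N m.
- robot.read_position(): TCP position.
- robot.read_tcp_rot(): TCP orientation.
- robot.read_force(): force on the tool from outside, world axes, zero at the start.
- robot.read_ft_torque(): the same for the moment, N m.
- robot.read_grip_width(): opening from 0.0 (shut) to 1.0 (fully open).
- robot.read_finger_force(): force on a finger pad.
Only numpy, scipy, OpenCV 4.12 (cv2) and the standard library are available. Lean on these libraries where they do the work, as an engineer would, in place of code of your own. Each camera call takes 0.05 s, during which the arm holds its last target. There are 200 camera calls.

TASK

Push the release lever over so that the trolley with the freshly painted part rolls down the sloping rail by itself, let it run unhindered until its post has passed the small marker peg, then catch it by that post while it rolls and bring it softly to a standstill with the post level with the drying lamp, before it gets to the end of the rail. Hold it still there for 4 seconds, then ease it on down to the end buffer, let go and leave it at rest. The part sways on its springy wire: never let it swing far (keep it within about 11 degrees of upright), do not touch the part, never let the trolley bang into the buffer, and do not disturb the other things on the table.

Things in the scene. Friction and masses are not known exactly. Their poses are not given: they have to be found in the camera images.
- rail: Drift rail, a 660 mm aluminium rail on a plywood board 700 x 400 x 12 mm, fixed on the table; place and yaw vary. Origin: middle of the rail at table height. Its level x axis points along the rail DOWNHILL; the -y side, with post and lever, is nearer the robot. Slope 0.03 rad.
- trolley (a joint): Travel of the trolley down the rail, m: 0 held by the latch, 0.44 at the end buffer. Grey level deck 120 (along) x 130 x 10 mm, underside 80 mm above the table at 0, 3 mm lower per 100 mm of travel. 0.75 kg nominal (-15/+20 %) plus 0.06 kg of wire and part; drag about 0.06 N + 0.55 N per m/s. Set free, it runs the rail in 2.2 to 2.8 s, to 0.23-0.30 m/s.
- handle (a point): Grip point on the trolley's upright aluminium post (22 mm diameter, 62 mm tall on the deck), on its axis 17 mm below its top. Rail frame: x = -220 mm + travel, y = -30 mm, z = 135 mm less 0.03 x travel. Nothing stands within 45 mm of it at its height; the wire with the part is 90 mm to its +y side.
- clip_wire (a joint): Sway of the springy clip wire on the deck, rad: 0 upright, positive leaning downhill. Hinge at rail y = +60 mm, 22 mm above the deck's underside; part centre 135 mm above the hinge. Swings at about 0.8 Hz, damping ratio 0.1: a sudden stop from 0.25 m/s swings it to about 0.3 rad, too far; steady braking at 0.2 m/s2 leans it 0.07 rad.
- wet_part: The wet white painted part, a finned pod 36 mm in diameter (52 mm over the fins), 68 mm tall, held in the clip at the top of the wire, tip about 278 mm above the table. Origin: centre of its underside. Not to be touched.
- latch (a joint): Release lever, rad: 0 latched (leans 0.25 rad to rail -y), 0.5 fully over (0.25 rad to +y). Turns on a shaft along the rail at y = -130 mm, 55 mm above the table; the shaft's other end holds a tooth in front of the trolley, which drops clear at about 0.2 rad. Stays where it is left; needs about 1.3 N at the ball.
- lever_tip (a point): Centre of the black ball (24 mm diameter) on the release lever, a 10 mm rod, 85 mm from the shaft. Latched, it is in the rail frame at x = 240 mm, y = -151 mm, z = 137 mm. Push it to rail +y, towards the rail.
- marker (a point): Top knob (18 mm) of the small wooden marker peg, 63 mm tall, on the board on the far side of the rail: rail frame x = -60 mm, y = 108 mm, z = 66 mm. The trolley's post passes it at travel 0.16 m, then rolling at 0.18 to 0.22 m/s if nothing hinders it.
- lamp: Drying lamp on a round foot, about 225 mm tall, fixed on the board on the far (+y) side of the rail, its head facing the rail. Its place along the rail varies. Origin: under its foot, on the board; its axes are parallel to the rail's. Post and lamp are level when the handle point has x = 0 in the lamp's frame (within 20 mm).
- jar_a: Paint jar, 48 mm in diameter, 55 mm tall, standing on the board beyond the upper part of the rail. Bystander.
- can_a: Spray can, 66 mm in diameter, 190 mm tall, on the table to the left or right. Bystander.
- can_b: White bottle with a red cap, 66 mm in diameter, 190 mm tall, to the left or right. Bystander.
- jar_b: Paint jar, 52 mm in diameter, 60 mm tall, to the right. Bystander.
- glove_box: Blue box of gloves 120 x 230 x 70 mm, to the left. Bystander.
- cup: Clear mixing cup, 72 mm in diameter, 85 mm tall, to the right. Bystander.
- sanding_block: Cork sanding block 100 x 60 x 30 mm, lying on the board at its upper end. Bystander.

How it is judged (in metres and radians):
On the way, in this order (a step that is already met when the one before it is completed fails the run):
1. the lever is over and the trolley runs past the marker peg (travel 0.15 m) at over 0.12 m/s (value of joint latch above 0.18 rad and value of joint trolley above 0.15 m and velocity of joint trolley above 0.12 m/s), for 0.1 s.
2. the trolley stands still, level with the lamp within 20 mm, for 3.5 s (x of handle in the frame of lamp between -0.02 and 0.02 m and velocity of joint trolley between -0.04 and 0.04 m/s), for 3.5 s.
At the end, for the whole second after the job is handed in: The trolley rests against the end buffer (travel above 0.43 m, below 0.02 m/s), released, and the part stands upright within 0.08 rad (value of joint trolley above 0.43 m and velocity of joint trolley between -0.02 and 0.02 m/s and value of joint clip_wire between -0.08 and 0.08 rad and value of joint latch above 0.15 rad); the robot touches nothing.
It fails at once if the wet part swings more than 0.20 rad from upright (value of joint clip_wire above 0.2 rad or value of joint clip_wire below -0.2 rad).
It fails at once if the trolley bangs into the end buffer (faster than 0.1 m/s in its last 10 mm) (value of joint trolley above 0.43 m and velocity of joint trolley above 0.1 m/s).
It fails at once if the robot touches the wet part (contact force between any of the arm, the fingers and wet_part above 0.3 N).
It fails at once if a bystander is moved by more than 30 mm (distance of any of jar_a, can_a, can_b, jar_b, glove_box, cup, sanding_block from where it was at the start of the episode above 0.03 m).
It also fails if it takes over 61 s, if anything falls off the work surface, if the arm or the gripper's body presses on something with over 40 N, if the wrist force passes 120 N, or if a joint passes its speed limit or range.

## Working session

There is one attempt and no reset: what is moved stays moved. The work goes in short steps, each a Python script; the robot and the scene stay as the last script left them, time stands still between calls to the robot, and variables do not carry over. Pictures are saved under pics/ and viewed, at most 10 in all, crops included, and the job is handed in when it is done.

```bash
ls; mkdir -p pics; python3 - <<'E'
from rig import robot
import cv2,numpy as np,inspect
print(robot.read_t(),robot.read_position(),robot.read_tcp_rot())
for n in("side","top"):
    p,d=robot.grab_frame(n); cv2.imwrite(f"pics/{n}0.png",p[:,:,::-1]); np.savez(f"{n}0.npz",p=p,d=d)
    print(n,robot.camera_info(n),(d>0).mean())
print(robot.camera_info("wrist"),robot.read_t())
E
```

```text
pics
0.0 [ 0.30533013 -0.60146825  0.22563581] [[-8.91702119e-01 -4.52621868e-01 -8.80521133e-04]
 [-4.52622692e-01  8.91701101e-01  1.35855191e-03]
 [ 1.70251362e-04  1.60996746e-03 -9.99998690e-01]]
side {'vfov': 49.6836826269451, 'cx': 277.26448383723596, 'cy': 217.67087185048456, 'k1': -0.11406208043298187, 'view': array([[-0.99225011, -0.12334952,  0.01498716,  0.56752209],
       [-0.0991298 ,  0.71309672, -0.69402187,  0.14273159],
       [ 0.07491997, -0.69012895, -0.71979791,  1.44174659],
       [ 0.        ,  0.        ,  0.        ,  1.        ]])} 0.996016156462585
top {'vfov': 45.40041437455067, 'cx': 286.1587936124096, 'cy': 210.65573486005337, 'k1': 0.03044796954999857, 'view': array([[ 0.00426323, -0.99989141,  0.01410655,  0.00589253],
       [-0.99006134, -0.0062035 , -0.14049933,  0.58869092],
       [ 0.14057158, -0.01336736, -0.98998027,  1.62499192],
       [ 0.        ,  0.        ,  0.        ,  1.        ]])} 0.9960246598639456
{'vfov': 67.43226147137821, 'cx': 277.054660094168, 'cy': 205.98589696879256, 'k1': -0.03451643042359521, 'T_tool_cam': array([[ 8.12774683e-05, -9.58249239e-01, -2.85934240e-01,
         7.65492966e-02],
       [ 9.99999947e-01, -1.26788922e-05,  3.26742970e-04,
         3.15589951e-04],
       [-3.16726531e-04, -2.85934251e-01,  9.58249187e-01,
        -1.57182409e-01],
       [ 0.00000000e+00,  0.00000000e+00,  0.00000000e+00,
         1.00000000e+00]])} 0.1
```

View pics/top0.png

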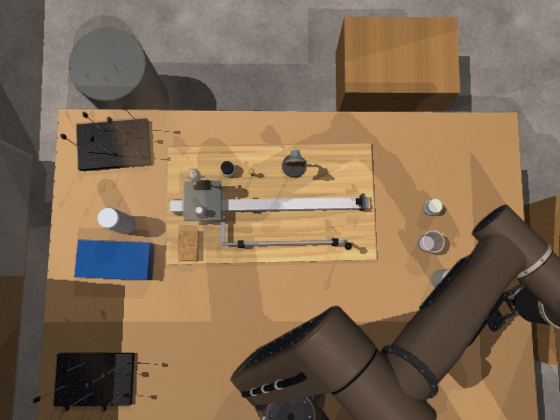

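View pics/side0.png

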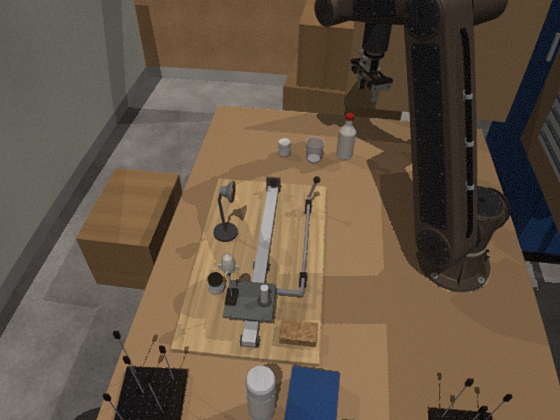

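```bash
cat > cam.py <<'E'
import numpy as np,cv2
def K(i): 
    f=210/np.tan(np.radians(i["vfov"])/2); return np.array([[f,0,i["cx"]],[0,f,i["cy"]],[0,0,1]])
def rays(i,uv):
    D=i["k1"]; n=(np.asarray(uv,float).reshape(-1,2)-[i["cx"],i["cy"]])/K(i)[0,0]; q=n.copy()
    for _ in range(10): q=n/(1+D*(q**2).sum(1,keepdims=True))
    return np.c_[q,np.ones(len(q))]
def plane(i,uv,z,V=None):
    T=np.linalg.inv(i["view"] if V is None else V); r=rays(i,uv)@T[:3,:3].T; c=T[:3,3]
    return c+r*((z-c[2])/r[:,2])[:,None]
def cloud(i,d):
    v,u=np.mgrid[:420,:560]; p=rays(i,np.c_[u.ravel(),v.ravel()])*d.reshape(-1,1)
    T=np.linalg.inv(i["view"]); return (p@T[:3,:3].T+T[:3,3]).reshape(420,560,3)
E
python3 - <<'E'
from rig import robot
from cam import *
a=np.load("top0.npz");b=np.load("side0.npz")
im=cv2.resize(a["p"][135:275,160:390],(800,487),interpolation=3);cv2.imwrite("pics/topc.png",im[:,:,::-1])
im=cv2.resize(b["p"][165:360,180:340],(492,600),interpolation=3);cv2.imwrite("pics/sidec.png",im[:,:,::-1])
i=robot.camera_info("top");P=cloud(i,a["d"])
for uv in[(200,211),(348,245),(294,160),(290,170),(300,230),(400,150),(170,160),(207,207),(228,169)]: print(uv,P[uv[1],uv[0]].round(4))
# board: colour mask, z~0.012
hsv=cv2.cvtColor(a["p"],cv2.COLOR_RGB2HSV)
for uv in[(330,180),(330,225),(400,180),(140,180),(330,275)]:print(uv,hsv[uv[1],uv[0]],P[uv[1],uv[0]].round(4))
E
```

```text
(200, 211) [0.5699 0.2761 0.1543]
(348, 245) [ 0.4678 -0.1803  0.149 ]
(294, 160) [ 0.7134 -0.0111  0.2351]
(290, 170) [ 0.73   -0.0036  0.0263]
(300, 230) [ 0.5267 -0.0379  0.0189]
(400, 150) [ 0.8102 -0.3861 -0.003 ]
(170, 160) [0.7667 0.4072 0.0043]
(207, 207) [0.5934 0.2656 0.0808]
(228, 169) [0.7237 0.2023 0.0623]
(330, 180) [ 18 122 211] [ 0.7006 -0.1411  0.0063]
(330, 225) [ 17 119 185] [ 0.5453 -0.1396  0.0094]
(400, 180) [ 16 126 164] [ 7.033e-01 -3.824e-01  6.000e-04]
(140, 180) [ 16 114 193] [0.6967 0.5068 0.0016]
(330, 275) [ 15 122 175] [ 0.3781 -0.1387  0.0037]
```

View pics/topc.png

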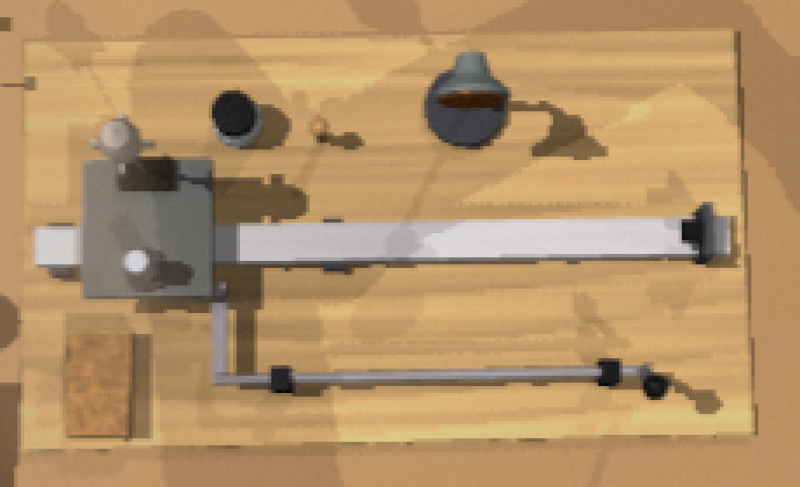

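View pics/sidec.png

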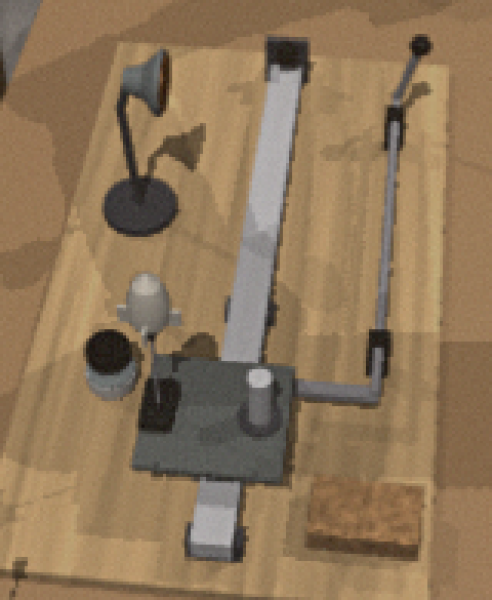

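```bash
python3 - <<'E'
from rig import robot
from cam import *
it=robot.camera_info("top");is_=robot.camera_info("side")
ft=lambda a:np.array([160,135])+(np.array(a)+.5)/3.4783-.5
fs=lambda a:np.array([180,165])+(np.array(a)+.5)/3.0762-.5
W={}
W["post"]=[plane(it,ft([[135,262]]),.152)[0],plane(is_,fs([[260,378]]),.152)[0]]
W["ball"]=[plane(it,ft([[655,385]]),.137)[0],plane(is_,fs([[421,46]]),.137)[0]]
W["lamp"]=[plane(it,ft([[466,108]]),.02)[0],plane(is_,fs([[140,206]]),.02)[0]]
W["marker"]=[plane(it,ft([[319,125]]),.066)[0]]
W["jar"]=[plane(it,ft([[236,114]]),.067)[0]]
for k,v in W.items(): print(k,np.round(v,4).tolist())
bt=plane(it,ft([[22,40],[735,30],[755,433],[22,448]]),.012)
bs=plane(is_,fs([[118,42],[450,66]]),.012)
print("board",bt.round(4).tolist(),bs.round(4).tolist(),np.linalg.norm(bt-np.roll(bt,1,0),axis=1))
# rigid fit
R=np.array([[-.22,-.03],[.24,-.151],[-.06,.108],[-.35,.2],[.35,.2],[.35,-.2],[-.35,-.2]])
Q=np.array([np.mean(W["post"],0)[:2],np.mean(W["ball"],0)[:2],W["marker"][0][:2],*bt[:,:2]])
w=np.array([3,3,1.5,.5,.5,.5,.5]);w/=w.sum()
# board centre need not be the rail origin: also fit points only
for ww in(w,w*[1,1,1,0,0,0,0]):
    ww=ww/ww.sum();rc=ww@R;qc=ww@Q;A=((R-rc)*ww[:,None]).T@(Q-qc)
    y=np.arctan2(A[0,1]-A[1,0],A[0,0]+A[1,1]);M=np.array([[np.cos(y),-np.sin(y)],[np.sin(y),np.cos(y)]]);o=qc-M@rc
    print("yaw",np.degrees(y),"o",o,"res mm",(1000*(Q-R@M.T-o)).round(1).tolist())
    for l in W["lamp"]:print("lamp in rail",(M.T@(l[:2]-o)).round(4))
E
```

```text
post [[0.5734, 0.2813, 0.152], [0.5735, 0.2831, 0.152]]
ball [[0.4677, -0.1818, 0.137], [0.4651, -0.1791, 0.137]]
lamp [[0.7465, -0.016, 0.02], [0.7467, -0.0124, 0.02]]
marker [[0.7182, 0.1249, 0.066]]
jar [[0.728, 0.2036, 0.067]]
board [[0.8132, 0.4209, 0.012], [0.8294, -0.2828, 0.012], [0.4313, -0.2943, 0.012], [0.4138, 0.4059, 0.012]] [[0.8296, -0.2791, 0.012], [0.4278, -0.2919, 0.012]] [0.39972777 0.70388446 0.39820165 0.70043274]
yaw -88.43247255996059 o [0.61287499 0.06291626] res mm [[-3.4, 0.2], [-2.1, 0.7], [-1.0, -1.0], [10.0, 2.6], [7.0, -1.3], [8.8, -1.9], [10.4, -1.4]]
lamp in rail [0.0826 0.1315]
lamp in rail [0.079  0.1318]
yaw -88.37841196087719 o [0.61046171 0.06310214] res mm [[-0.8, 0.0], [0.1, 0.6], [1.4, -1.3], [12.8, 2.3], [9.1, -1.7], [10.9, -1.9], [13.2, -1.4]]
lamp in rail [0.083  0.1338]
lamp in rail [0.0793 0.1341]
```

```bash
cat > opt.py <<'E'
from simu import *
import itertools,sys
def run2(a0,k,s0,se,T,tf,e,p,dt=.004):
    n=int(4.5/dt);f=prof[p];t=np.arange(n+1)*dt
    x=s0+(se-s0)*f(np.clip((t-tf)/T,0,1));s=v=th=w=mx=0;c=None
    for i in range(n):
        v1=v+(a0-k*v)*dt;s1=s+v1*dt
        if s1>x[i+1]:
            vf=(x[i+1]-x[i])/dt
            if c is None:c=(s1,t[i],v1,v1-vf)
            s1=x[i+1];r=v1-vf
            if r>0:v1=vf-e*r if r>.01 else vf
        w+=(-(v1-v)/dt/LE-W*W*th-2*Z*W*w)*dt;th+=w*dt;s,v=s1,v1
        if abs(th)>mx:mx=abs(th)
        if mx>.19:break
    return mx,c
if __name__=="__main__":
  a,k=.294-.06/.81,.55/.81
  for p in prof:
    res=[]
    for s0,T,tf in itertools.product(np.arange(.08,.2,.02),np.arange(1,2.9,.2),np.arange(.5,1.5,.1)):
        m,c=run2(a,k,s0,.31,T,tf,.3,p)
        if c and c[0]>.162 and m<.19:res.append((round(m,3),round(s0,2),round(T,1),round(tf,2),np.round(c,2).tolist()))
    print(p,len(res))
    for lo in(.5,.7,.9,1.1):
        for r in sorted([r for r in res if lo<=r[3]<lo+.2])[:3]:print(r)
E
python3 opt.py
```

```text
quintic 44
(0.109, np.float64(0.12), np.float64(2.2), np.float64(0.6), [0.19, 1.53, 0.21, 0.06])
(0.109, np.float64(0.12), np.float64(2.4), np.float64(0.5), [0.2, 1.56, 0.21, 0.07])
(0.109, np.float64(0.14), np.float64(2.4), np.float64(0.6), [0.19, 1.56, 0.21, 0.09])
(0.109, np.float64(0.16), np.float64(2.0), np.float64(0.8), [0.22, 1.66, 0.22, 0.08])
(np.float64(0.12), np.float64(0.16), np.float64(2.2), np.float64(0.7), [0.22, 1.67, 0.22, 0.1])
(np.float64(0.13), np.float64(0.14), np.float64(2.2), np.float64(0.7), [0.19, 1.52, 0.21, 0.08])
(np.float64(0.11), np.float64(0.16), np.float64(1.8), np.float64(0.9), [0.21, 1.62, 0.22, 0.07])
(np.float64(0.132), np.float64(0.18), np.float64(1.8), np.float64(1.0), [0.21, 1.64, 0.22, 0.1])
(np.float64(0.146), np.float64(0.18), np.float64(2.0), np.float64(0.9), [0.22, 1.67, 0.22, 0.11])
(np.float64(0.188), np.float64(0.18), np.float64(1.6), np.float64(1.1), [0.2, 1.6, 0.22, 0.1])
cubic 73
(0.109, np.float64(0.08), np.float64(2.2), np.float64(0.5), [0.17, 1.45, 0.2, 0.05])
(0.109, np.float64(0.1), np.float64(2.0), np.float64(0.6), [0.21, 1.64, 
[... 1365 characters left out ...]
.8), [0.19, 1.55, 0.21, 0.09])
(np.float64(0.119), np.float64(0.14), np.float64(2.2), np.float64(0.7), [0.2, 1.58, 0.21, 0.1])
(0.109, np.float64(0.16), np.float64(1.6), np.float64(1.0), [0.21, 1.64, 0.22, 0.08])
(np.float64(0.114), np.float64(0.16), np.float64(1.8), np.float64(0.9), [0.22, 1.67, 0.22, 0.09])
(np.float64(0.143), np.float64(0.16), np.float64(2.0), np.float64(0.9), [0.2, 1.58, 0.21, 0.11])
(np.float64(0.136), np.float64(0.18), np.float64(1.6), np.float64(1.1), [0.22, 1.66, 0.22, 0.11])
(np.float64(0.153), np.float64(0.18), np.float64(1.4), np.float64(1.1), [0.24, 1.77, 0.23, 0.08])
(np.float64(0.166), np.float64(0.16), np.float64(1.4), np.float64(1.1), [0.2, 1.59, 0.21, 0.06])
```

```bash
python3 - <<'E'
from rig import robot
from cam import *
a=np.load("top0.npz");P=cloud(robot.camera_info("top"),a["d"])
y=np.radians(-88.378);M=np.array([[np.cos(y),-np.sin(y)],[np.sin(y),np.cos(y)]]);o=np.array([.6105,.0631])
Q=(P[...,:2]-o)@M
m=(Q[...,0]>.26)&(Q[...,0]<.36)&(abs(Q[...,1])<.06)&(P[...,2]>.03)
print("buffer",np.percentile(P[...,2][m],[50,90,99]),np.c_[Q[m],P[m][:,2]].min(0),np.c_[Q[m],P[m][:,2]].max(0))
# free-space timing tests, lifting clear
R=np.array([[-np.sin(y)*-1*-1,0,0],[0,0,0],[0,0,0]])
ry=np.array([-np.cos(y),-np.sin(y),0]);Rt=np.c_[np.cross(ry,[0,0,-1]),ry,[0,0,-1.]]
print(Rt.round(3))
t=robot.read_t();robot.servo_line([.305,-.6015,.32],speed=.2);print("line .094@.2",robot.read_t()-t)
def w(x,yy,z):return np.r_[o+M@[x,yy],z]
t=robot.read_t();robot.goto(w(.19,-.20,.32),Rt);print("goto",robot.read_t()-t,robot.read_qpos(),robot.read_position()-w(.19,-.20,.32))
t=robot.read_t();robot.servo_line(w(.0,-.05,.32),speed=.4);print("line .24@.4",robot.read_t()-t,robot.read_position()-w(.0,-.05,.32),robot.read_qpos())
t=robot.read_t();robot.goto(w(.19,-.18,.32),Rt);print("goto",robot.read_t()-t,robot.read_qvel())
E
```

```text
buffer [0.04244393 0.07813448 0.08318733] [ 0.26012552 -0.02554108  0.03040856] [0.33276852 0.02592595 0.08644751]
[[-1.    -0.028  0.   ]
 [-0.028  1.     0.   ]
 [-0.     0.    -1.   ]]
line .094@.2 0.6167
goto 1.7583000000000002 [ 8.34587810e+00 -5.75075814e+00 -1.81390896e+01  8.95603190e-03
 -7.76290890e+01 -9.67390772e+01] [ 1.49920364e-04 -3.82373939e-04 -9.85162965e-05]
line .24@.4 0.7582999999999998 [ 2.85775221e-04  9.79483933e-05 -9.66075093e-04] [ 2.61615794e+01  7.47330920e+00 -4.75824583e+00  1.28187438e-03
 -7.78790427e+01 -1.14531429e+02]
goto 0.9167000000000005 [ 1.282895    1.32070334  0.4437149  -0.02740948  0.00249288 -0.13012792]
```

```bash
cat > plan.py <<'E'
import numpy as np
from simu import prof,W,Z,LE
def worst(P,s0,se,T,tf,dt=.004,full=False):
    """P: list of (a0,k). Worst sway over profiles, restitution, timing; min travel at first contact."""
    S=[(a,k,p,e,d) for a,k in P for p in prof for e in(0.,.5) for d in(0,.05)]
    a=np.array([x[0] for x in S]);k=np.array([x[1] for x in S]);e=np.array([x[3] for x in S])
    n=int(4.2/dt);t=np.arange(n+1)*dt
    X=np.array([s0+(se-s0)*prof[x[2]](np.clip((t-tf-x[4])/T,0,1)) for x in S])
    z=np.zeros(len(S));s,v,th,w,mx=z.copy(),z.copy(),z.copy(),z.copy(),z.copy();c=z+9.
    for i in range(n):
        v1=v+(a-k*v)*dt;s1=s+v1*dt;x=X[:,i+1];vf=(x-X[:,i])/dt;h=s1>x
        c=np.where(h&(c>8),s1,c);s1=np.minimum(s1,x);r=v1-vf
        v1=np.where(h&(r>0),np.where(r>.01,vf-e*r,vf),v1)
        w=w+(-(v1-v)/dt/LE-W*W*th-2*Z*W*w)*dt;th=th+w*dt;s,v=s1,v1;mx=np.maximum(mx,abs(th))
    return (mx.max(),c.min(),np.median(mx))
if __name__=="__main__":
    for nm,P in(("slow",[(.294-.06/.70,.55/.70)]),("nom",[(.294-.06/.81,.55/.81)]),("fast",[(.294-.05/.96,.55/.96)])):
        for s0 in(.14,.16,.18):
            for tf in(.8,.95,1.1):
                r=[]
                for T in np.arange(1.,2.5,.1):
                    m,c,md=worst(P,s0,.305,T,tf,dt=.006)
                    if c>.162:r.append((round(m,3),round(md,3),round(T,2),round(c,3)))
                print(nm,s0,tf,[tuple(map(float,q)) for q in sorted(r)[:2]])
E
python3 plan.py
```

```text
slow 0.14 0.8 [(0.137, 0.119, 2.0, 0.191), (0.209, 0.143, 1.9, 0.223)]
slow 0.14 0.95 [(0.266, 0.13, 1.7, 0.168), (0.279, 0.194, 1.6, 0.217)]
slow 0.14 1.1 [(0.384, 0.339, 1.2, 0.289), (0.444, 0.352, 1.1, 0.305)]
slow 0.16 0.8 [(0.177, 0.148, 2.2, 0.202), (0.177, 0.15, 2.1, 0.216)]
slow 0.16 0.95 [(0.151, 0.132, 1.8, 0.205), (0.209, 0.122, 1.9, 0.192)]
slow 0.16 1.1 [(0.23, 0.14, 1.5, 0.184), (0.298, 0.228, 1.4, 0.225)]
slow 0.18 0.8 [(0.225, 0.185, 2.2, 0.231), (0.226, 0.183, 2.3, 0.223)]
slow 0.18 0.95 [(0.198, 0.168, 1.9, 0.228), (0.2, 0.161, 2.0, 0.217)]
slow 0.18 1.1 [(0.171, 0.151, 1.6, 0.218), (0.185, 0.141, 1.7, 0.207)]
nom 0.14 0.8 [(0.198, 0.125, 1.8, 0.182), (0.241, 0.16, 1.7, 0.211)]
nom 0.14 0.95 [(0.327, 0.249, 1.4, 0.172), (0.373, 0.336, 1.3, 0.261)]
nom 0.14 1.1 []
nom 0.16 0.8 [(0.178, 0.146, 1.9, 0.207), (0.199, 0.145, 2.0, 0.197)]
nom 0.16 0.95 [(0.193, 0.134, 1.6, 0.193), (0.263, 0.181, 1.5, 0.218)]
nom 0.16 1.1 [(0.344, 0.278, 1.2, 0.183), (0.349, 0.271, 2.3, 0.162)]
nom 0.18 0.8 [(0.23, 0.201, 1.9, 0.237), (0.231, 0.186, 2.0, 0.226)]
nom 0.18 0.95 [(0.196, 0.163, 1.7, 0.219), (0.203, 0.163, 1.8, 0.21)]
nom 0.18 1.1 [(0.19, 0.149, 1.4, 0.206), (0.261, 0.147, 1.5, 0.198)]
fast 0.14 0.8 [(0.237, 0.148, 1.5, 0.177), (0.332, 0.151, 1.6, 0.165)]
fast 0.14 0.95 [(0.476, 0.401, 1.0, 0.29)]
fast 0.14 1.1 []
fast 0.16 0.8 [(0.178, 0.161, 1.6, 0.205), (0.227, 0.148, 1.7, 0.192)]
fast 0.16 0.95 [(0.259, 0.176, 1.3, 0.185), (0.358, 0.29, 1.2, 0.217)]
fast 0.16 1.1 [(0.567, 0.36, 1.2, 0.163), (0.579, 0.308, 1.0, 0.165)]
fast 0.18 0.8 [(0.236, 0.215, 1.6, 0.236), (0.238, 0.191, 1.7, 0.224)]
fast 0.18 0.95 [(0.196, 0.175, 1.4, 0.214), (0.226, 0.16, 1.5, 0.204)]
fast 0.18 1.1 [(0.281, 0.21, 1.1, 0.195), (0.375, 0.307, 1.0, 0.209)]
```

```bash
cat > rail.py <<'E'
import numpy as np
from cam import *
Y=np.radians(-88.378);M=np.array([[np.cos(Y),-np.sin(Y)],[np.sin(Y),np.cos(Y)]]);O=np.array([.6105,.0631])
ry=np.array([-np.cos(Y),-np.sin(Y),0]);RT=np.c_[np.cross(ry,[0,0,-1]),ry,[0,0,-1.]]
ZT=.118;OFF=.076;LAMP=.301
def w(x,y,z=ZT):return np.r_[O+M@[x,y],z]
def face(s,y=-.036):return w(-.22+s+OFF,y)     # TCP for post contact at travel s
def post(i,d,xmax=.27):
    P=cloud(i,d);Q=(P[...,:2]-O)@M
    m=(Q[...,0]>-.27)&(Q[...,0]<xmax)&(Q[...,1]>-.052)&(Q[...,1]<-.008)&(P[...,2]>.115)&(P[...,2]<.165)
    return Q[m][:,0].mean()+.22 if m.sum()>8 else np.nan,int(m.sum())
E
python3 - <<'E'
from rig import robot
from rail import *
from plan import worst
b=np.load("side0.npz");i=robot.camera_info("side");print("post s at rest",post(i,b["d"]))
t=robot.read_t()
robot.goto(w(.1805,-.18,.25),RT);robot.servo_line(w(.1805,-.18),speed=.15)
print(robot.read_t(),robot.read_position()-w(.1805,-.18),robot.read_grip_width(),robot.read_force())
p,d=robot.grab_frame("side");print(post(i,d))
cv2.imwrite("pics/pre.png",cv2.resize(p[100:360,160:480],None,fx=2.2,fy=2.2,interpolation=2)[:,:,::-1])
for q in(face(.15),face(.31),face(.445)):print(robot.ik(q,RT))
for nm,P in(("slow",[(.294-.06/.70,.55/.70)]),("nom",[(.294-.06/.81,.55/.81)]),("fast",[(.294-.05/.96,.55/.96)])):
    for s0 in(.13,.145,.16):
        for tf in(.7,.8):
            r=sorted((*worst(P,s0,.31,T,tf,dt=.006),T) for T in np.arange(1.3,2.6,.1));r=[q for q in r if q[1]>.162]
            print(nm,s0,tf,[np.round(q,3).tolist() for q in r[:2]])
E
```

```text
post s at rest (np.float64(-0.005054807866611444), 104)
5.5667 [8.88158017e-04 1.87026737e-06 1.01150621e-03] 0.9996540903329437 [ 0.24640231 -0.17440538 -0.27773347]
(np.float64(-0.005121127653377355), 105)
[  24.9744095    16.82101852  -20.11975682    0.          -53.05922466
 -113.3524095 ]
[  8.85752357  17.76705651 -18.71846901   0.         -53.51447448
 -97.23552357]
[ -4.54945186  21.30073413 -13.30065955   0.         -55.39860632
 -83.82854814]
slow 0.13 0.7 [[0.153, 0.182, 0.11, 2.2], [0.175, 0.21, 0.118, 2.1]]
slow 0.13 0.8 [[0.212, 0.199, 0.138, 1.9], [0.231, 0.168, 0.115, 2.0]]
slow 0.145 0.7 [[0.157, 0.199, 0.129, 2.3], [0.161, 0.216, 0.142, 2.2]]
slow 0.145 0.8 [[0.165, 0.19, 0.122, 2.1], [0.167, 0.211, 0.127, 2.0]]
slow 0.16 0.7 [[0.193, 0.212, 0.156, 2.4], [0.194, 0.224, 0.163, 2.3]]
slow 0.16 0.8 [[0.175, 0.206, 0.142, 2.2], [0.177, 0.22, 0.153, 2.1]]
nom 0.13 0.7 [[0.198, 0.2, 0.132, 1.9], [0.209, 0.175, 0.118, 2.0]]
nom 0.13 0.8 [[0.248, 0.181, 0.155, 1.7], [0.329, 0.239, 0.245, 1.6]]
nom 0.145 0.7 [[0.161, 0.209, 0.142, 2.0], [0.169, 0.192, 0.134, 2.1]]
nom 0.145 0.8 [[0.183, 0.2, 0.133, 1.8], [0.228, 0.182, 0.121, 1.9]]
nom 0.16 0.7 [[0.199, 0.218, 0.162, 2.1], [0.2, 0.206, 0.16, 2.2]]
nom 0.16 0.8 [[0.174, 0.213, 0.152, 1.9], [0.188, 0.2, 0.144, 2.0]]
fast 0.13 0.7 [[0.243, 0.171, 0.137, 1.7], [0.286, 0.211, 0.187, 1.6]]
fast 0.13 0.8 [[0.352, 0.178, 0.263, 1.4], [0.406, 0.261, 0.361, 1.3]]
fast 0.145 0.7 [[0.191, 0.189, 0.141, 1.8], [0.213, 0.211, 0.149, 1.7]]
fast 0.145 0.8 [[0.266, 0.177, 0.149, 1.6], [0.268, 0.198, 0.175, 1.5]]
fast 0.16 0.7 [[0.205, 0.217, 0.175, 1.8], [0.211, 0.204, 0.168, 1.9]]
fast 0.16 0.8 [[0.198, 0.209, 0.162, 1.6], [0.217, 0.195, 0.146, 1.7]]
```

View pics/pre.png

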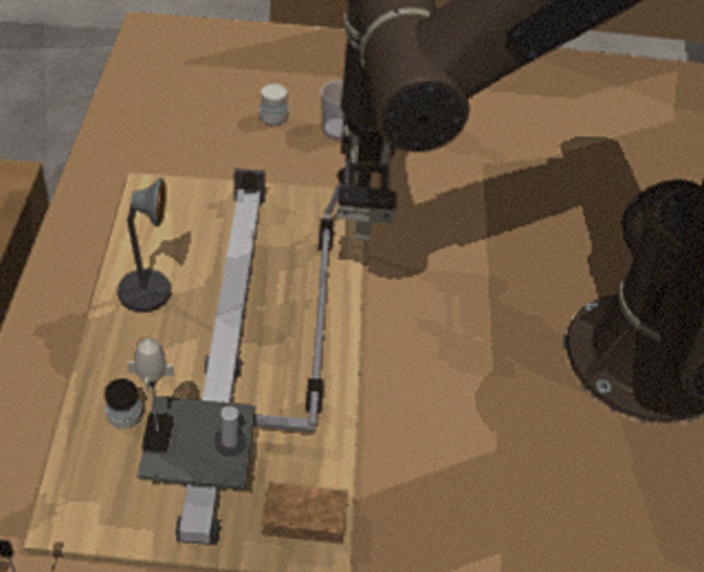

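```bash
python3 - <<'E'
from rig import robot
from rail import *
i=robot.camera_info("side")
robot.servo_line(w(.1805,-.18,.20),speed=.2)
robot.servo_line(face(.15)+[0,0,.082],speed=.3);robot.servo_line(face(.15),speed=.2)
print(robot.read_position()-face(.15),robot.read_t())
p,d=robot.grab_frame("side");print(post(i,d),post(i,d,xmax=-.08))
cv2.imwrite("pics/dry.png",cv2.resize(p[100:360,160:480],None,fx=2.2,fy=2.2,interpolation=2)[:,:,::-1])
pt,dt=robot.grab_frame("top");cv2.imwrite("pics/dryt.png",pt[:,:,::-1])
E
```

```text
[ 0.00027365 -0.00061042  0.00097348] 7.6333
(np.float64(0.10224562671498015), 209) (np.float64(-0.004935999639699151), 107)
```

View pics/dry.png

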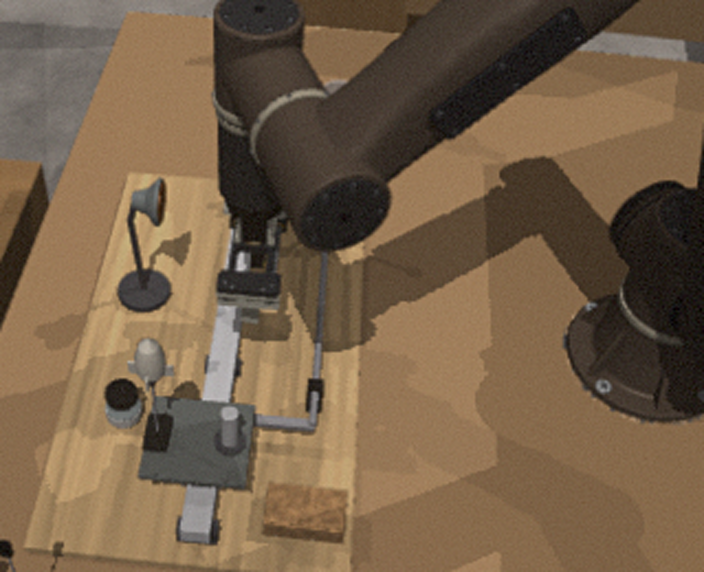

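```bash
cat > go.py <<'E'
from rig import robot
from rail import *
from plan import worst
from scipy.optimize import brentq
i=robot.camera_info("side");S0=.15;SE=.309
p,d=robot.grab_frame("side");P=cloud(i,d);Q=(P[...,:2]-O)@M
m=(abs(Q[...,1]+.036)<.008)&(Q[...,0]>-.15)&(Q[...,0]<.05)&(P[...,2]>.12)&(P[...,2]<.147)
f=np.percentile(Q[m][:,0],[5,30,50]);print("finger back face x",f.round(4),"expect",-.22+S0+.011)
assert abs(f[1]+.059)<.009
robot.servo_line(face(S0)+[0,0,.082],speed=.3);robot.servo_line(w(.1805,-.18,.20),speed=.35);robot.servo_line(w(.1805,-.18),speed=.2)
xs=[];ta=robot.read_t()
robot.servo_line(w(.1805,-.147),speed=.3);tb=robot.read_t()
robot.servo_line(face(S0),speed=.6);tc=robot.read_t()
t=robot.read_t();p,d=robot.grab_frame("side");s,n=post(i,d,xmax=-.085);s+=.005;tf=robot.read_t()
# release instant: from the push timing; drive a0 from the measured travel (k nominal)
trel=tb-.15-.03;print("ta,tb,tc,tf rel",ta-trel,tb-trel,tc-trel,tf-trel,"s",s,n)
k=.55/.81
def sf(a0,tt):return a0/k*(tt-(1-np.exp(-k*tt))/k)
if not(.01<s<.12):print("unexpected; stop");raise SystemExit
a0=np.clip(s/sf(1,t-trel),.17,.26);print("a0",a0)
Pm=[(a0*.96,k),(a0*1.04,k)]
r=sorted((*worst(Pm,S0,SE,T,tf-trel,dt=.005),T) for T in np.arange(1.3,2.5,.05));r=[q for q in r if q[1]>.16]
T=r[0][3];print([np.round(q,3).tolist() for q in r[:3]])
L=np.linalg.norm(face(SE)-face(S0))
robot.servo_line(face(SE),speed=L/T);print("catch took",robot.read_t()-tf)
for j in range(2):
    t=robot.read_t();p,d=robot.grab_frame("side");np.savez(f"c{j}.npz",p=p,d=d)
    print(t,post(i,d,xmax=-.22+SE+.008),robot.read_force(),robot.read_position()-face(SE))
    if j==0:robot.dwell(.6)
cv2.imwrite("pics/caught.png",cv2.resize(p[100:360,160:480],None,fx=2.2,fy=2.2,interpolation=2)[:,:,::-1])
E
python3 go.py
```

```text
finger back face x [-0.0546 -0.0536 -0.0528] expect -0.05900000000000001
ta,tb,tc,tf rel -0.0782999999999987 0.17999999999999972 0.7467000000000006 0.7967000000000013 s 0.05013413626513418 101
a0 0.2114659098894415
[[0.219, 0.187, 0.138, 1.95], [0.219, 0.193, 0.146, 1.9], [0.251, 0.202, 0.151, 1.85]]
catch took 2.0999999999999996
12.5417 (np.float64(0.30652058778978397), 64) [ 0.51524884 -1.21750217  0.23949067] [5.31244677e-05 2.91419727e-04 4.74085396e-05]
13.1917 (np.float64(0.3065150251793073), 62) [-0.15591486 -0.45889009 -1.34005259] [ 1.28927052e-05 -2.52202355e-05  1.09169770e-05]
```

```bash
python3 - <<'E'
from rig import robot
from rail import *
i=robot.camera_info("side")
robot.servo_line(face(.300),speed=.012);p,d=robot.grab_frame("side");print(robot.read_t(),post(i,d,xmax=.088))
cv2.imwrite("pics/held.png",cv2.resize(p[100:360,160:480],None,fx=2.2,fy=2.2,interpolation=2)[:,:,::-1])
robot.dwell(4.4);p,d=robot.grab_frame("side");print(robot.read_t(),post(i,d,xmax=.088),robot.read_force())
E
```

```text
14.1917 (np.float64(0.2978723239441401), 66)
18.6417 (np.float64(0.29761551224097577), 63) [-0.56155639  0.28281149  0.76232222]
```

View pics/held.png

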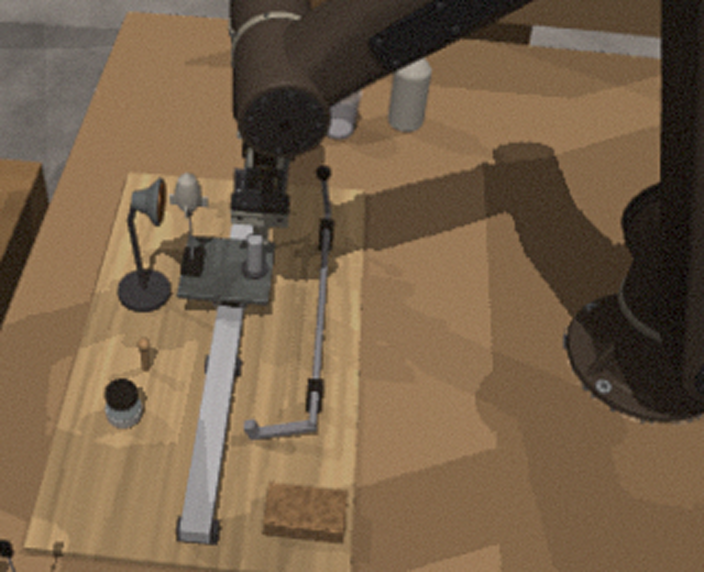

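```bash
python3 - <<'E'
from rig import robot
from rail import *
i=robot.camera_info("side")
robot.servo_line(face(.452),speed=.03)
p,d=robot.grab_frame("side");print(robot.read_t(),post(i,d,xmax=.245),robot.read_force())
robot.servo_line(face(.452)+[0,0,.2],speed=.1);robot.dwell(3)
p,d=robot.grab_frame("side");print(robot.read_t(),post(i,d))
cv2.imwrite("pics/end.png",cv2.resize(p[60:360,160:480],None,fx=2,fy=2,interpolation=2)[:,:,::-1])
E
```

```text
23.9083 (np.float64(0.43951966784997454), 68) [-0.21818293  0.20703911 -0.26290135]
29.1083 (np.float64(0.4341451649891621), 53)
```

View pics/end.png

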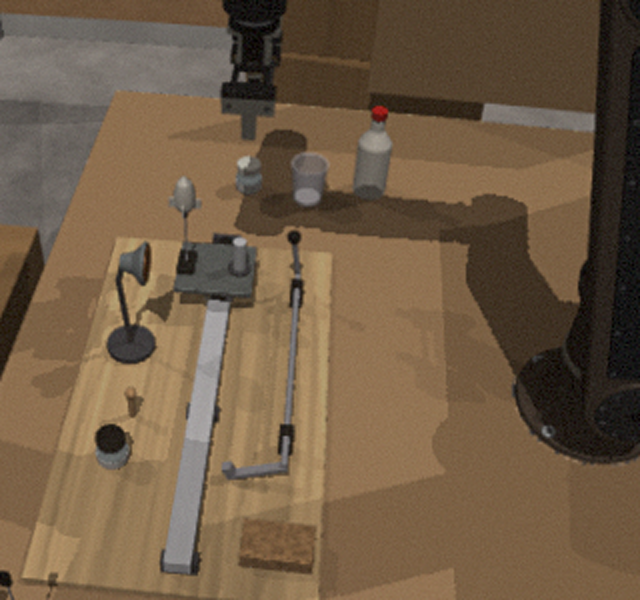

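The trolley rests at the buffer (about 0.439 m of travel), the part stands upright, the lever is over, and the hand is clear of everything.

```bash
python3 -c "
from rig import robot
print(robot.job_done())"
```

```text
the job is handed in; nothing more can be done
None
```

I released the trolley, caught it by its post as it rolled, and held it about 2 mm from level with the lamp for over 4 s. I then eased it to the end buffer, where it rests at about 0.439 m with the part upright and the hand clear. The job is handed in; no verdict came back, and I did not measure the part's peak swing during the catch. My worst-case simulation gave 0.22 rad against the 0.20 limit, with a median of about 0.14.

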